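# Inspect a filter frame and hang it on the free peg

## Robot

A 6-joint arm with a two-finger parallel gripper is mounted at the origin on the work surface. World frame = base frame: x ahead of the robot, y to its left, z up, the work surface at z = 0. Lengths are in m, angles in rad, forces in N, time in s.
With the tool pointing down it reaches from about 0.225 to 0.875 m from the base axis. Payload 3.4 kg.
Tool frame: the origin (TCP) lies at the very end of the fingers, on their centre line; the grasp point (between the pads) lies 19 mm behind it (manip.pinch_z is the distance from the TCP to the grasp point, in m); z points along the fingers, y is the line along which they close (so a half turn about z gives the same grasp; the last joint's range is limited). The gripper opens to 85 mm and grips with 20 to 120 N. Pads are 22 mm wide; open, the fingers measure 114 mm over their backs; the gripper's body (76 mm by 85 mm) begins 54 mm behind the grasp point. The pads swing forward as they close: fully open they stand 13 mm farther back than shut.
Start: joints at [1.098, 0.276, 1.505, -0, 1.361, -0.121], TCP at [0.198, 0.54, 0.231] pointing down, gripper open.
Joint ranges: [-2.89, 2.89], [-0.75, 2.08], [0.22, 2.7], [-1.18, 4.32], [0.11, 2.71], [-2.7, 2.7]. Speed limits (rad/s): [2.57, 2.57, 3.14, 3.14, 3.14, 3.14].

## Interface

Orientations are given as a rotation vector (axis times angle).
In Python, from plant import telemetry, vision, job, manip gives the robot as it stands. The module is installed in compiled form; this text tells all that it offers.
- The arm moves only by the shell command python3 -m pendant 'ROWS' [FORCE]. ROWS is text: rows parted by semicolons, each of 5 numbers parted by spaces: the opening, from 0 (shut) to 1 (fully open), then the shift along the tool's x, y, z scaled (see below), then the turn about the tool's z scaled (see below). A call has 1 to 10 rows; each row shifts and turns the commanded pose from where the row before left it, along the tool's axes as they then stand; what a row does not reach is not made up. The controller multiplies each number of a shift by 40 mm and each number of a turn by 0.08 rad. A row lasts 1/12 s, in which the tool goes at most 41.7 mm and 7.16 degrees, less where a joint would pass 70% of its speed; a pose out of reach is approached as far as the arm can. A call with a number of a shift or a turn outside -1 to 1 is refused whole. A call with a gripper value outside its range is refused whole. The fingers move at their own pace and stop on an object; FORCE is the grip in N (left out, the last holds). Time passes only in rows, so rows that do not move let the fingers close. It gives the time, the measured TCP pose, the force, the opening and the grip force at its end, in the units of the state.
- telemetry.state(): the state, without advancing time (a new reading comes with each control period).
- vision.grab_frame(name): name is "side" or "top"; returns a dict with "color" (400x640x3 uint8, red, green, blue), "depth" (400x640 float32, m along the optical axis (not along the pixel's ray), 0 where there is no reading), "fx", "fy", "cx", "cy" (pixels), "R" (3x3) and "t" (3): a world point X has camera coordinates R X + t. Camera axes: x right, y down, z forward; pixel columns grow to the right and rows downward; lengths in m; the calibration is good to about 2 mm. A picture is of the moment at which its call begins.
- job.hand_in(): hands the job in; it is judged then, once.
The state is a dict: "time_s": time; "q": joint angles; "joint_velocities": joint speeds; "effort": joint torques, N m; "eef_pos": TCP position; "eef_rot": TCP orientation; "contact_force": force on the tool from outside, world axes, zero at the start; "ft_torque": the same for the moment, N m; "grip_width": opening from 0.0 (shut) to 1.0 (fully open); "grasp_force": force on a finger pad.
Only numpy, scipy, OpenCV 4.12 (cv2) and the standard library are available. Lean on these libraries where they do the work, as an engineer would, in place of code of your own. Each camera call takes 0.05 s, during which the arm holds its last target. There are 200 camera calls.

## Task

Take the filter frame with the hanging eye out of the storage rack, stand it in the slot of the viewing stand in front of the inspection camera and let go of it. Then take it again so that its eye is left clear (its side edges are handy), and hang it by the eye on the empty peg, well inside the peg's tip and hanging free of the gripper, leaving the other things on the bench where they are.

Things in the scene. Friction and masses are not known exactly. Their poses are not given: they have to be found in the camera images.
- frame: Filter frame: flat bare-aluminium plate, 8 mm thick, 56 wide, 100 tall, about 80 g, with a 30 mm square glass window (26 to 56 mm above its foot) and near its top a hanging eye right through it, 20 mm wide, 16 tall (76 to 92 mm above the foot). Both faces alike. Starts upright in one of the rack's three grooves. Origin: centre of its underside; x normal to its faces, y across its width, z up.
- frame_eye (a point): Centre of the frame's hanging eye, 84 mm above the frame's origin; axes as the frame's.
- rack: Fixed grey storage rack, 180 (x) by 76 mm (y). Floor 6 mm thick; three grooves at x = -60, 0, 60 mm between ridges 28 mm high hold plates upright, faces to +x and -x. Side walls at y = +-31 to 36 mm, tops at 98 mm (open from 34 to 84 mm): a 100 mm plate stands out 8 mm above them and is to be taken across its thickness. Origin: centre of its underside, z up.
- stand: Fixed grey viewing stand: base 90 by 90 by 8 mm with a slot along y, 10.6 mm wide, 64 long, ends open, floor at z = 8 mm, jaws straight to z = 28 mm, flared lead-in to 36 mm. Inspection camera on the +x side: lens from x = 68 mm, body to 145 mm, top at 80 mm. Origin: underside, below the slot's middle (the frame's underside centre goes 8 mm above it); x towards the camera, z up.
- post: Fixed free post: aluminium extrusion 40 (x) by 30 mm, top at 192 mm, base plate 80 by 80 by 10 mm, one bare steel peg on its -x face. Peg 7 mm thick, rising outwards 9.5 degrees: axis from x = -20, z = 171 mm at the face through x = -42, z = 175 mm to the round tip's end at x = -70, z = 180 mm, y = 0. Origin: centre of its underside, z up. Its twin post_taken stands near by.
- post_taken: The twin of the free post, its peg already taken by a similar frame that is fixed there. Same size and axes. Leave it.
- short_plate: Bystander in another groove of the rack: plain aluminium plate without eye or window, 8 mm thick, 56 mm wide, 74 mm tall. Origin: centre of its underside, axes as the frame's.
- narrow_plate: Bystander in another groove of the rack: plain aluminium plate without eye or window, 8 mm thick, 36 mm wide, 100 mm tall. Origin: centre of its underside, axes as the frame's.
- dish: Bystander: shallow glass dish, 72 mm across, 14 mm tall. Origin: centre of its underside.
- screwdriver: Bystander: screwdriver 180 mm long lying on the bench along its x. Origin: its underside near the middle.
- lens_tube: Bystander: black lens tube standing upright, 38 mm across, 46 mm tall. Origin: centre of its underside.
- mirror_mount: Bystander: dark mirror mount, 44 mm wide, 52 mm tall. Origin: about the centre of its underside.
- jar: Bystander: amber glass jar with black cap, 48 mm across, 60 mm tall. Origin: centre of its underside.
- wrench: Bystander: steel wrench 140 mm long lying on the bench along its x. Origin: its underside near the middle.

How it is judged:
On the way:
1. The frame stands upright in the viewing stand's slot, down on the slot's floor (within 3 mm), within 8 mm of the slot's middle along the slot, eye at the top, let go by the gripper for half a second (x of frame in the frame of stand between -0.005 and 0.005 m and y of frame in the frame of stand between -0.008 and 0.008 m and z of frame in the frame of stand between 0.005 and 0.011 m and angle between frame's own z axis and vertical below 0.2 rad and angle between the x axis of frame and the x axis of stand, either way round below 0.2 rad and contact force between each of the fingers, the arm and frame below 0.05 N), for 0.5 s.
At the end, for the whole second after the job is handed in: The frame hangs at rest with the free post's peg through its eye, all its thickness on the peg (the eye's centre no nearer the rounded tip than 8 mm), upright with the eye at the top (within about 17 degrees), and neither the gripper nor the arm touches it (x of frame_eye in the frame of post between -0.061 and -0.018 m and y of frame_eye in the frame of post between -0.009 and 0.009 m and z of frame_eye in the frame of post between 0.163 and 0.179 m and angle between frame's own z axis and vertical below 0.3 rad and linear speed of frame below 0.03 m/s and contact force between each of the fingers, the arm and frame below 0.05 N).
It fails at once if One of the other plates in the rack is moved by more than 30 mm (distance of any of short_plate, narrow_plate from where it was at the start of the episode above 0.03 m).
It fails at once if The dish, screwdriver, lens tube, mirror mount, jar or wrench is moved by more than 30 mm (distance of any of dish, screwdriver, lens_tube, mirror_mount, jar, wrench from where it was at the start of the episode above 0.03 m).
It also fails if it takes over 61 s, if anything falls off the work surface, if the arm or the gripper's body presses on something with over 40 N, if the wrist force passes 120 N, or if a joint passes its speed limit or range.

## Working session

There is one attempt and no reset: what is moved stays moved. The work goes in short steps, Python scripts to look and compute and a shell command to move; the robot and the scene stay as the last step left them, time stands still between calls to the robot, and variables do not carry over. Pictures are saved under pics/ and viewed, at most 10 in all, crops included, and the job is handed in when it is done.

```bash
mkdir -p pics
python3 - <<'E'
from plant import telemetry, vision, manip
import cv2,numpy as np
print(telemetry.state(), manip.pinch_z)
for n in("side","top"):
    f=vision.grab_frame(n); cv2.imwrite(f"pics/{n}0.png",f["color"][:,:,::-1]); np.savez(f"{n}0.npz",**f)
    print(n,f["fx"],f["fy"],f["cx"],f["cy"],f["R"],f["t"],-f["R"].T@f["t"])
E
```

```text
{'time_s': 0.0, 'q': array([ 1.09797353e+00,  2.76582641e-01,  1.50611701e+00,  1.98812306e-05,
        1.36070579e+00, -1.20988774e-01]), 'joint_velocities': array([ 0.00142496,  0.00026749, -0.00176523, -0.0013111 ,  0.00145331,
       -0.00014265]), 'effort': array([-2.64858099e-03, -4.16782093e+01, -2.45799333e+01, -3.21403068e-04,
        1.11230501e-02,  1.94734980e-05]), 'eef_pos': array([0.19790895, 0.53931065, 0.23045318]), 'eef_rot': array([-5.49723657e-01, -3.09256400e+00,  2.71352955e-03]), 'contact_force': array([ 0.63283989, -1.1227939 ,  0.12828633]), 'ft_torque': array([ 0.00097118, -0.05564014, -0.01048214]), 'grasp_force': 0.0, 'grip_width': 1.0032930763768715} 0.0187
side 390.0469730750456 390.0469730750456 326.1455095703565 198.27888332199208 [[-0.98929872 -0.14513818  0.01493143]
 [-0.08180412  0.46701872 -0.88045534]
 [ 0.12081443 -0.87225479 -0.47389393]] [0.56536871 0.12750676 0.89093786] [0.46211098 0.79963336 0.52603228]
top 384.6232107641808 384.6232107641808 316.3315250841382 196.78571322248195 [[ 0.00718722 -0.99966328 -0.02493341]
 [-0.99074101 -0.00373812 -0.13571393]
 [ 0.13557502  0.02567796 -0.99043428]] [0.0170798  0.55472244 0.95361005] [ 0.42017782 -0.0053391   1.0201975 ]
```

View pics/side0.png

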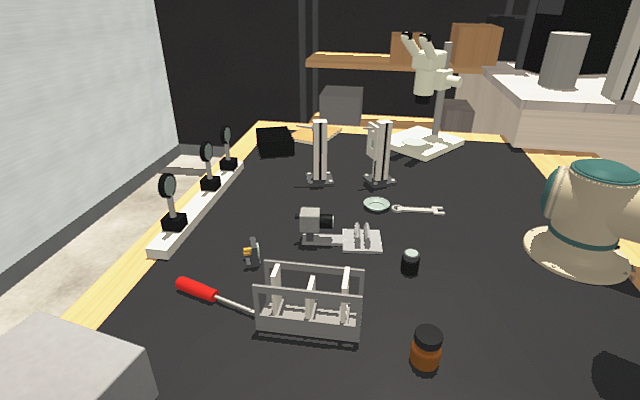

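View pics/top0.png

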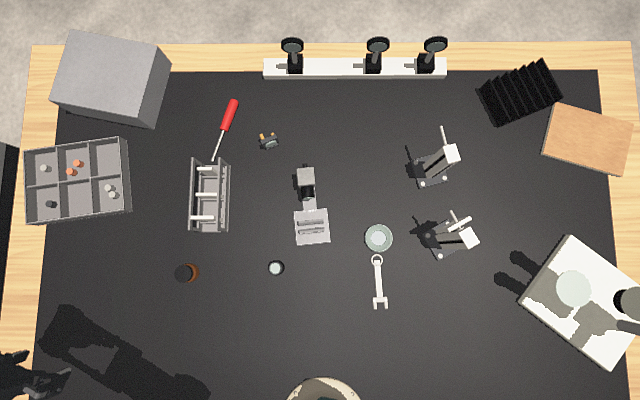

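Run:
```python
import cv2,numpy as np
t=cv2.imread("pics/top0.png");s=cv2.imread("pics/side0.png")
r=lambda im,x,y,w,h:cv2.resize(im[y:y+h,x:x+w],(400,300),interpolation=cv2.INTER_CUBIC)
cv2.imwrite("pics/m1.png",np.vstack([np.hstack([r(t,160,150,120,90),r(t,270,160,120,90)]),np.hstack([r(t,390,120,120,90),r(s,240,250,133,100)])]))
cv2.imwrite("pics/m2.png",np.vstack([np.hstack([r(s,290,110,120,90),r(s,290,190,120,90)])]))
```

```text
(no output)
```

View pics/m1.png

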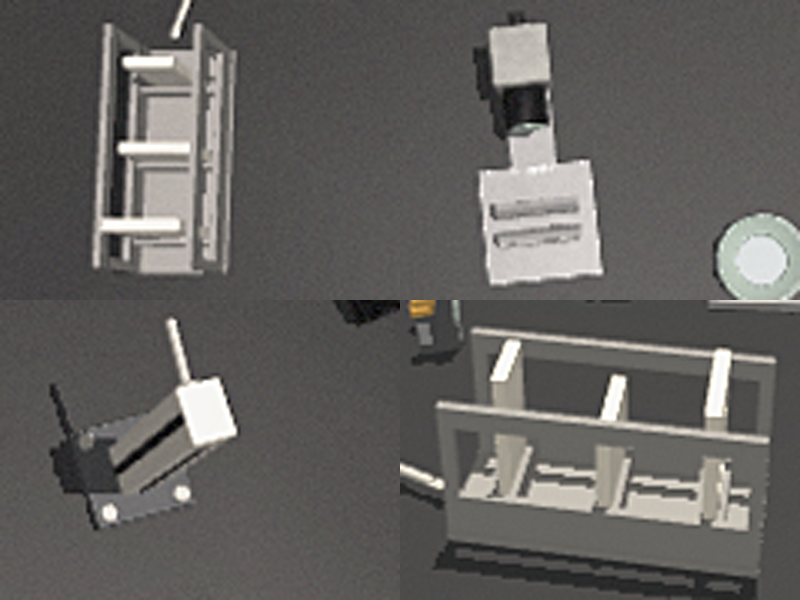

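View pics/m2.png

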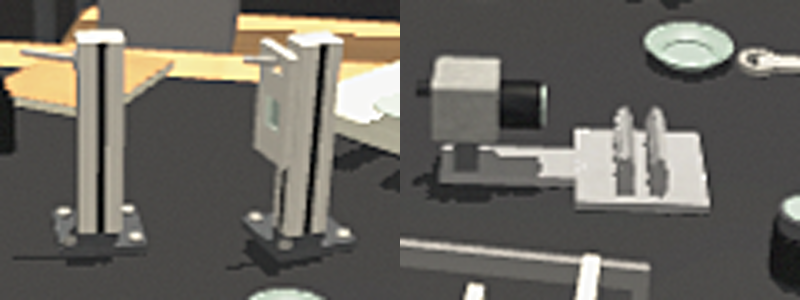

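```bash
cat > h.py <<'E'
import numpy as np,cv2
def ray(f,uv,z):
    uv=np.atleast_2d(uv).astype(float)
    d=np.c_[(uv[:,0]-f["cx"])/f["fx"],(uv[:,1]-f["cy"])/f["fy"],np.ones(len(uv))]@f["R"]
    c=-f["R"].T@f["t"]; return c+d*((z-c[2])/d[:,2])[:,None]
def rect(f,roi,lo,hi,z,sat=40,name="",minA=15):
    x,y,w,h=roi; im=f["color"][y:y+h,x:x+w].astype(int); g=im.mean(2)
    im_s=im.max(2)-im.min(2)
    m=((g>=lo)&(g<=hi)&(im_s<sat)).astype(np.uint8)
    n,l,s,_=cv2.connectedComponentsWithStats(m)
    for i in range(1,n):
        if s[i,4]<minA: continue
        c=np.argwhere(l==i)[:,::-1]+[x,y]
        P=ray(f,c,z)[:,:2]; (cx,cy),(a,b),an=cv2.minAreaRect((P*1000).astype(np.float32))
        print(name,"n",s[i,4],"px",c.mean(0).round(1),"mean",P.mean(0).round(4),"rect",round(cx),round(cy),round(a,1),round(b,1),round(an,1))
E
python3 - <<'E'
from h import *
t=dict(np.load("top0.npz"));s=dict(np.load("side0.npz"))
g=t["color"].mean(2)
rect(t,(185,150,32,85),215,255,.106,name="plates")
rect(t,(290,200,45,50),110,255,.008,name="standbase")
rect(t,(296,212,36,28),0,110,.036,name="slot?")
rect(t,(435,135,30,40),215,255,.192,name="posttop")
rect(t,(438,122,8,20),120,255,.178,name="peg")
for v in range(212,240,1): print(v,*g[v,300:326:2].astype(int))
for v in range(124,146,1): print(v,*g[v,436:464].astype(int))
# depth check
for n,(u,v) in dict(frame=(201,217),post=(451,153)).items(): 
    Z=t["depth"][v,u]; d=np.array([(u-t["cx"])/t["fx"],(v-t["cy"])/t["fy"],1])*Z; print(n,t["R"].T@(d-t["t"]))
E
```

```text
plates n 16 px [213.7 155.3] mean [0.647  0.2709] rect 648 271 3.8 26.5 75.9
plates n 43 px [204. 168.] mean [0.6154 0.2934] rect 615 293 5.0 34.6 0.1
plates n 63 px [206. 194.] mean [0.5511 0.2855] rect 551 285 4.9 49.0 0.2
plates n 81 px [202.5 216.7] mean [0.4959 0.2914] rect 497 294 7.2 55.6 0.3
standbase n 1320 px [311.4 224.4] mean [0.4853 0.0335] rect 492 35 116.3 91.5 6.4
slot? n 79 px [329.9 223. ] mean [ 0.4875 -0.0151] rect 481 -14 68.9 7.7 0.1
posttop n 231 px [451.4 152.8] mean [ 0.6318 -0.2789] rect 632 -279 39.6 28.6 15.6
peg n 48 px [442.6 133.2] mean [ 0.6806 -0.2659] rect 681 -266 37.8 6.0 11.5
212 203 205 208 194 208 215 206 197 203 205 205 202 202
213 202 199 194 199 205 200 201 204 206 204 206 200 208
214 201 198 194 197 201 198 202 204 204 204 204 206 205
215 197 198 196 197 201 203 199 200 205 206 205 205 204
216 200 200 195 197 198 205 201 200 204 202 204 202 208
217 202 199 198 195 196 203 197 204 204 202 205 208 205
218 199 203 197 195 199 202 208 203 208 206 209 195 206
219 199 200 202 206 207 206 177 191 179 175 178 181 210
220 202 193 186 150 161 183 170 
[... 2499 characters left out ...]
 85 81 85 78 82 85 83 84 81 86 82 78 78 84 84
140 82 81 79 85 78 81 80 128 207 238 108 69 80 81 77 82 83 82 81 77 85 85 79 82 82 82 81 83
141 82 84 81 80 83 76 78 102 201 254 161 70 78 79 81 78 83 82 83 80 83 80 79 85 84 79 82 80
142 82 85 81 83 83 82 76 97 187 250 199 57 78 77 79 76 74 69 66 67 77 79 79 85 80 80 81 85
143 82 81 85 79 80 79 76 84 158 222 226 66 64 91 61 54 72 133 196 162 69 75 81 80 83 81 86 78
144 80 85 79 79 77 80 76 73 125 194 190 207 194 157 166 255 254 255 255 255 56 77 83 86 83 83 79 86
145 79 80 84 83 83 81 73 106 152 171 220 255 252 254 253 254 251 250 252 255 128 67 82 87 79 83 82 84
frame [0.4950064  0.29382316 0.10948241]
post [ 0.63062444 -0.27704752  0.1950179 ]
```

Run:
```python
from h import *
t=dict(np.load("top0.npz"));s=dict(np.load("side0.npz"))
def base(f,roi,lo,k,z):
    x,y,w,h=roi;g=f["color"][y:y+h,x:x+w].astype(np.uint8).mean(2);m=(g>lo).astype(np.uint8)
    m=cv2.morphologyEx(m,cv2.MORPH_CLOSE,np.ones((9,9)));m=cv2.morphologyEx(m,cv2.MORPH_OPEN,np.ones((k,k)))
    c=np.argwhere(m)[:,::-1]+[x,y];P=ray(f,c,z)[:,:2]*1000;print("base",len(c),P.mean(0),cv2.minAreaRect(P.astype(np.float32)))
base(t,(280,195,60,60),130,21,.008)
base(s,(335,220,60,40),130,13,.008)
rect(s,(330,255,35,30),225,255,.106,name="side frame top")
rect(s,(325,255,50,40),205,255,.106,name="side frame top")
a=ray(t,[[441.2,125.8]],.180)[0];b=ray(t,[[445.0,141]],.1735)[0];print(a,b,np.degrees(np.arctan2(*(a-b)[[1,0]])))
# post long axis and peg side
c=ray(t,[[451.4,152.8]],.192)[0];print(c,np.degrees(np.arctan2(*(a-c)[[1,0]])),np.linalg.norm((a-c)[:2]))
g=s["color"].mean(2)
for v in range(255,275,2): print(v,*g[v,332:364].astype(int))
```

```text
base 1163 [481.79320198  32.72982397] ((482.74114990234375, 33.249717712402344), (92.05883026123047, 87.2260971069336), 0.3882284462451935)
base 978 [485.20489837  24.42180212] ((485.8463439941406, 11.676078796386719), (90.8963394165039, 132.7067413330078), 6.7145466804504395)
side frame top n 96 px [345.8 275.6] mean [0.4977 0.289 ] rect 498 288 9.0 45.2 1.3
side frame top n 121 px [345.4 277.6] mean [0.4977 0.294 ] rect 498 293 10.1 54.5 3.0
[ 0.69701979 -0.26268883  0.18      ] [ 0.66376557 -0.2718626   0.1735    ] 15.422465175297365
[ 0.63184372 -0.27892728  0.192     ] 13.99026067240389 0.06716849952859724
255 74 73 74 74 76 73 73 73 75 73 73 73 74 73 74 74 74 74 72 73 73 73 74 74 74 72 74 74 73 74 69 74
257 75 75 74 73 74 74 74 72 74 75 75 73 75 73 75 73 73 72 74 74 72 72 74 74 76 72 74 74 74 72 74 76
259 74 74 74 75 73 71 74 77 73 74 75 76 74 73 71 76 74 73 75 73 74 76 75 73 74 74 75 75 74 73 73 73
261 75 76 74 74 75 76 74 73 72 74 76 73 73 73 71 75 75 73 74 74 74 74 73 74 75 72 73 75 74 74 75 73
263 72 73 72 73 73 73 73 74 73 75 73 74 73 75 73 73 72 75 75 74 74 74 73 73 73 75 76 74 73 76 73 73
265 95 92 83 80 71 73 71 62 66 65 66 66 62 69 71 54 56 62 68 71 71 74 73 71 72 73 74 73 73 73 73 73
267 195 197 198 200 202 203 207 208 199 182 182 167 193 255 255 255 255 248 126 91 96 92 82 81 72 73 69 64 64 67 67 69
269 97 95 95 93 94 91 90 89 90 87 94 97 191 252 248 247 250 238 160 192 193 196 198 199 203 204 207 207 201 182 183 180
271 101 100 101 100 102 101 101 102 99 100 94 110 235 254 247 248 254 234 78 95 95 96 97 95 93 91 91 90 89 87 98 117
273 100 100 102 101 102 103 102 100 101 100 89 152 249 251 247 249 253 154 86 97 102 100 103 101 102 101 101 101 100 101 99 102
```

```bash
python3 -m pendant '0.5 0 0 0 1;0.5 0 0 0 1;0.5 0 0 0 1;0.5 0 0 0 1;0.5 0 0 0 1;0.5 0 0 0 1;0.5 0 0 0 1;0.5 0 0 0 1;0.5 0 0 0 1;0.5 0 0 0 1' 40
python3 -m pendant '0.5 0 0 0 1;0.5 0 0 0 1;0.5 0 0 0 1;0.5 0 0 0 1;0.5 0 0 0 1;0.5 0 0 0 0.23;0.5 0 0 0 0'
python3 -m pendant '0.5 -0.6 0.74 0 0;0.5 -0.6 0.74 0 0;0.5 -0.6 0.74 0 0;0.5 -0.6 0.74 0 0;0.5 -0.6 0.74 0 0;0.5 -0.6 0.74 0 0;0.5 -0.6 0.74 0 0;0.5 -0.6 0.74 0 0;0.5 -0.6 0.74 0 0;0.5 0 0 0 0'
python3 - <<'E'
from h import *
# jaws from depth
for n in("top","side"):
    f=dict(np.load(n+"0.npz"));v,u=np.mgrid[0:400,0:640];Z=f["depth"]
    P=(np.stack([(u-f["cx"])/f["fx"]*Z,(v-f["cy"])/f["fy"]*Z,Z],-1)-f["t"])@f["R"]
    m=(abs(P[...,0]-.48)<.04)&(abs(P[...,1]-.033)<.045)&(P[...,2]>.026)&(P[...,2]<.05)&(Z>0)
    Q=P[m]; print(n,len(Q),Q.mean(0),cv2.minAreaRect((Q[:,:2]*1000).astype(np.float32)))
E
```

```text
time_s: 0.93
eef_pos: [0.198, 0.5395, 0.2308]
eef_rot: [1.716, 2.631, -0.002]
contact_force: [0.3, 0.4, -0.1]
grip_width: 0.5
grasp_force: 0.0
time_s: 1.52
eef_pos: [0.1981, 0.5396, 0.2309]
eef_rot: [2.22, 2.223, -0.001]
contact_force: [0.1, 0.0, -0.2]
grip_width: 0.498
grasp_force: 0.0
time_s: 2.35
eef_pos: [0.4704, 0.3196, 0.2309]
eef_rot: [2.222, 2.214, 0.001]
contact_force: [0.2, 0.8, -0.4]
grip_width: 0.503
grasp_force: 0.0
top 232 [0.48087411 0.03269623 0.03283189] ((481.1452941894531, 32.35430145263672), (34.681026458740234, 62.59328079223633), 6.295282363891602)
side 185 [0.48203374 0.03812791 0.03204308] ((481.9410705566406, 33.445125579833984), (34.30097198486328, 67.24363708496094), 4.90218448638916)
```

```bash
python3 -m pendant '0.5 -0.66 0.66 0 0;0.5 0 0 1 0;0.5 0 0 1 0;0.5 0 0 0.8 0;0.5 0 0 0.6 0;0.5 0 0 0.5 0;0.5 0 0 0.1 0;0.5 0 0 0 0' 40
python3 -m pendant '0 0 0 0 0;0 0 0 0 0;0 0 0 0 0;0 0 0 0 0;0 0 0 0 0;0 0 0 0 0;0 0 0 0 0' 50
```

```text
time_s: 3.02
eef_pos: [0.4898, 0.2974, 0.0699]
eef_rot: [-2.219, -2.222, 0.005]
contact_force: [0.5, -0.2, 0.6]
grip_width: 0.493
grasp_force: 0.0
time_s: 3.6
eef_pos: [0.4957, 0.2986, 0.0737]
eef_rot: [2.216, 2.219, 0.015]
contact_force: [4.9, 0.4, -0.9]
grip_width: 0.089
grasp_force: 49.1
```

```bash
python3 -m pendant '0 0 0 -0.3 0;0 0 0 -0.5 0;0 0 0 -0.6 0;0 0 0 -0.6 0;0 0 0 -0.6 0;0 0 0 -0.5 0;0 0 0 -0.3 0;0 0 0 0 0;0 0 0 0 0'
python3 - <<'E'
from h import *
from plant import vision,telemetry
st=telemetry.state();print(st["eef_pos"],st["eef_rot"],st["contact_force"])
f=vision.grab_frame("side");np.savez("side1.npz",**f);g=vision.grab_frame("top");np.savez("top1.npz",**g)
r=lambda im,x,y,w,h:cv2.resize(im[y:y+h,x:x+w],(400,300),interpolation=cv2.INTER_CUBIC)
cv2.imwrite("pics/m3.png",np.hstack([r(f["color"],250,180,160,120),r(g["color"],140,150,120,90)])[:,:,::-1])
E
```

```text
time_s: 4.35
eef_pos: [0.4914, 0.2978, 0.2086]
eef_rot: [2.22, 2.222, 0.004]
contact_force: [-0.2, -0.7, -1.0]
grip_width: 0.084
grasp_force: 49.3
[0.4913808  0.29780833 0.20863946] [2.21992548 2.2216336  0.00437314] [-0.22904859 -0.67699834 -1.04565917]
```

View pics/m3.png

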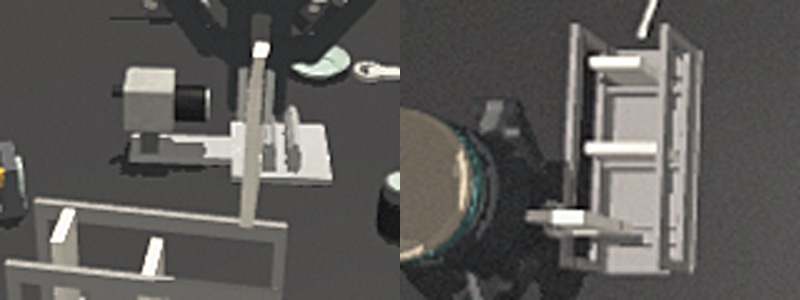

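```bash
cat >> h.py <<'E'
def rayp(f,uv,n,p):
    uv=np.atleast_2d(uv).astype(float)
    d=np.c_[(uv[:,0]-f["cx"])/f["fx"],(uv[:,1]-f["cy"])/f["fy"],np.ones(len(uv))]@f["R"]
    c=-f["R"].T@f["t"]; n=np.asarray(n,float); return c+d*(((np.asarray(p)-c)@n)/(d@n))[:,None]
E
python3 - <<'E'
from h import *
f=dict(np.load("side1.npz"));g=f["color"].mean(2)
for v in range(194,274,4): print(v,*g[v,340:366].astype(int))
t=dict(np.load("top1.npz"))
rect(t,(170,195,45,40),225,255,.241,name="top edge")
rect(t,(170,195,45,40),200,255,.241,name="top edge")
E
```

```text
194 47 49 48 49 47 47 48 46 45 44 58 75 72 72 72 71 72 67 43 46 46 47 50 45 46 50
198 49 51 48 48 50 48 47 49 47 44 48 111 246 255 253 255 255 236 24 43 47 47 51 49 49 47
202 48 49 49 49 48 48 48 47 48 38 23 211 255 255 255 255 207 19 42 48 51 47 49 50 50 49
206 72 59 47 47 47 51 56 59 63 41 81 143 157 155 156 130 23 42 44 46 49 48 48 47 49 44
210 70 57 47 46 38 92 145 139 123 72 112 158 154 154 141 78 93 142 141 124 56 44 47 49 48 49
214 69 49 47 45 48 101 142 137 120 116 157 153 152 155 138 81 107 138 140 118 37 48 46 47 58 75
218 70 50 49 45 51 103 140 135 130 139 164 159 161 164 136 74 125 140 132 98 38 46 44 47 63 78
222 71 58 45 43 62 112 142 122 126 163 158 158 160 162 132 78 140 141 125 70 42 47 45 53 68 104
226 75 74 73 68 89 127 135 133 143 159 158 156 161 150 101 88 139 137 139 118 58 61 64 92 139 150
230 71 57 175 248 216 215 218 215 181 157 161 161 163 157 153 173 192 202 173 173 217 230 232 205 122 147
234 138 124 175 236 214 215 219 208 162 156 158 160 159 154 163 167 165 204 184 161 203 223 229 197 109 153
238 211 211 218 225 215 218 218 209 163 158 160 161 156 155 15
[... 352 characters left out ...]
2 223 219
254 75 75 74 76 74 67 101 151 163 160 160 160 149 113 64 71 71 73 72 71 71 70 70 71 70 72
258 76 76 74 74 73 67 114 170 162 161 163 162 134 77 72 74 74 76 75 76 74 77 75 75 76 74
262 77 74 73 74 70 77 126 169 161 160 162 154 109 69 75 73 76 75 74 75 75 75 76 75 76 74
266 107 95 98 94 80 95 137 160 158 158 158 138 72 65 68 70 73 73 74 74 73 73 76 74 74 75
270 99 99 100 96 95 112 146 156 156 154 143 111 95 112 113 122 141 149 167 166 176 196 197 203 180 91
top edge n 36 px [190.  214.5] mean [0.4892 0.2736] rect 489 274 6.2 16.8 0.3
top edge n 19 px [205. 195.] mean [0.5297 0.2445] rect 530 245 0.0 37.4 0.2
top edge n 36 px [190.  214.5] mean [0.4892 0.2736] rect 489 274 6.2 16.8 0.3
```

Run:
```python
from h import *
f=dict(np.load("side1.npz"))
print(rayp(f,[[353.2,205],[349.4,258],[348.3,270],[354.7,197]],[0,1,0],[0,.321,0]).round(4))
rect(f,(345,192,20,14),225,255,.241,name="top edge",minA=5)
g=f["color"].mean(2)
for v in range(268,282,1): print(v,*g[v,340:358].astype(int))
```

```text
[[0.4899 0.321  0.2589]
 [0.4913 0.321  0.1666]
 [0.492  0.321  0.1436]
 [0.4884 0.321  0.2717]]
top edge n 30 px [354.  199.5] mean [0.492  0.2715] rect 492 271 17.5 7.5 85.6
268 177 195 195 198 198 193 175 156 156 155 162 176 182 176 157 149 132 133
269 91 87 97 114 111 135 166 160 160 160 160 173 196 199 199 201 204 207
270 99 99 100 96 95 112 146 156 156 154 143 111 95 112 113 122 141 149
271 102 103 101 102 99 98 95 99 110 110 110 107 95 98 98 95 94 93
272 102 101 101 103 102 101 100 99 99 101 100 101 101 101 101 102 101 99
273 103 104 102 102 102 104 103 103 102 102 102 102 101 102 103 100 102 103
274 101 102 103 101 103 101 103 103 103 104 103 104 103 102 102 103 102 102
275 77 80 86 88 93 94 95 100 101 100 102 102 102 102 102 102 104 103
276 74 73 74 74 72 72 72 71 75 78 79 81 86 88 92 90 95 100
277 74 75 77 74 76 73 75 73 74 74 74 73 74 71 71 72 71 71
278 76 76 75 75 76 76 75 75 77 75 75 76 76 74 74 74 75 77
279 76 75 74 77 75 77 74 76 77 75 76 76 76 76 76 76 77 77
280 76 75 75 75 75 73 75 77 74 78 75 76 75 75 78 78 77 76
281 75 74 77 75 75 76 76 77 76 74 77 76 76 77 77 75 77 75
```

```bash
cat >> h.py <<'E'
def cloud(f):
    v,u=np.mgrid[0:400,0:640];Z=f["depth"]
    return (np.stack([(u-f["cx"])/f["fx"]*Z,(v-f["cy"])/f["fy"]*Z,Z],-1)-f["t"])@f["R"]
E
python3 - <<'E'
from h import *
f=dict(np.load("side1.npz"));P=cloud(f)
for u,v in [(353,200),(352,206),(351,214),(351,222),(350,232),(350,242),(350,250),(349,258),(349,264),(348,269)]: print(u,v,P[v,u].round(3))
t=dict(np.load("top1.npz"));Q=cloud(t)
r=cv2.resize(t["color"][195:235,170:220],(800,640),interpolation=cv2.INTER_CUBIC)[:600]
r2=cv2.resize(f["color"][190:280,320:380],(400,600),interpolation=cv2.INTER_CUBIC)
r=cv2.resize(t["color"][195:235,170:220],(400,320),interpolation=cv2.INTER_CUBIC);r=np.vstack([r,np.zeros((280,400,3),np.uint8)])
cv2.imwrite("pics/m4.png",np.hstack([r,r2])[:,:,::-1])
for v in range(208,228,2): print(v,[tuple(Q[v,u].round(3)) for u in range(182,216,6)])
E
```

```text
353 200 [0.493 0.274 0.242]
352 206 [0.493 0.294 0.242]
351 214 [0.493 0.317 0.241]
351 222 [0.492 0.319 0.229]
350 232 [0.492 0.32  0.213]
350 242 [0.492 0.321 0.196]
350 250 [0.491 0.321 0.181]
349 258 [0.492 0.321 0.167]
349 264 [0.491 0.32  0.155]
348 269 [0.493 0.321 0.145]
208 [(np.float64(0.501), np.float64(0.286), np.float64(0.254)), (np.float64(0.528), np.float64(0.365), np.float64(0.002)), (np.float64(0.528), np.float64(0.351), np.float64(-0.003)), (np.float64(0.525), np.float64(0.325), np.float64(0.027)), (np.float64(0.528), np.float64(0.315), np.float64(0.007)), (np.float64(0.528), np.float64(0.299), np.float64(0.006))]
210 [(np.float64(0.497), np.float64(0.285), np.float64(0.255)), (np.float64(0.523), np.float64(0.366), np.float64(0.0)), (np.float64(0.523), np.float64(0.35), np.float64(0.0)), (np.float64(0.52), np.float64(0.324), np.float64(0.027)), (np.float64(0.522), np.float64(0.315), np.float64(0.006)), (np.float64(0.522), np.float64(0.299), np.float64(0.005))]
212 [(np.float64(0.494), np.float64(0.289), np.float64(0.246)), (np.float64(0.497), np.float64(0.287), np.f
[... 2048 characters left out ...]
loat64(0.485), np.float64(0.38), np.float64(0.001)), (np.float64(0.479), np.float64(0.328), np.float64(0.101)), (np.float64(0.485), np.float64(0.348), np.float64(-0.0)), (np.float64(0.484), np.float64(0.325), np.float64(0.021)), (np.float64(0.485), np.float64(0.313), np.float64(0.009)), (np.float64(0.485), np.float64(0.297), np.float64(0.006))]
226 [(np.float64(0.479), np.float64(0.379), np.float64(0.002)), (np.float64(0.474), np.float64(0.328), np.float64(0.099)), (np.float64(0.48), np.float64(0.347), np.float64(0.0)), (np.float64(0.478), np.float64(0.323), np.float64(0.026)), (np.float64(0.48), np.float64(0.313), np.float64(0.006)), (np.float64(0.48), np.float64(0.297), np.float64(0.007))]
```

View pics/m4.png

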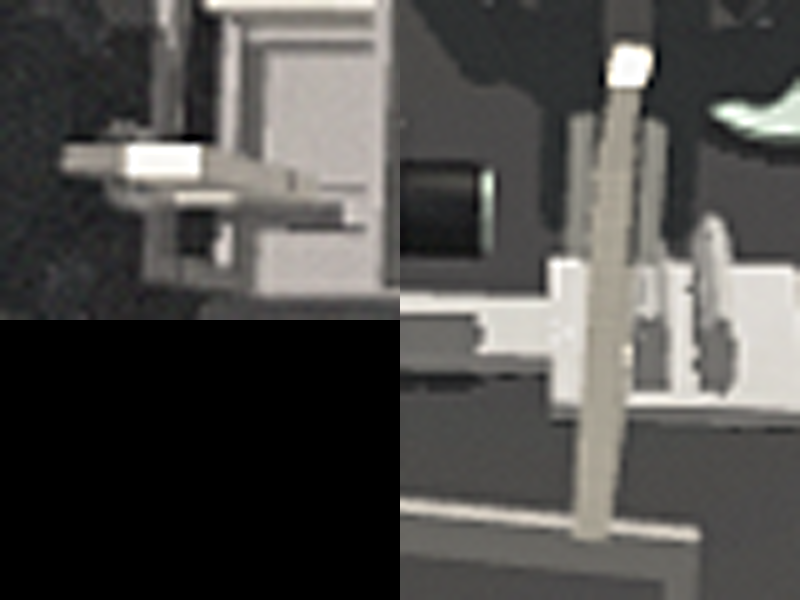

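```bash
python3 -m pendant '0 0 0 0 -0.7;0 0 0 0 -0.68;0 -0.4 -0.06 0 0;0 -0.7 -0.1 0 0;0 -0.8 -0.12 0 0;0 -0.8 -0.12 0 0;0 -0.8 -0.12 0 0;0 -0.8 -0.12 0 0;0 -0.8 -0.12 0 0;0 -0.7 -0.12 0 0'
python3 -m pendant '0 -0.4 -0.06 0 0;0 -0.2 -0.03 0 0;0 0 0 0 0;0 0 0 0 0'
python3 - <<'E'
from plant import telemetry
from scipy.spatial.transform import Rotation as R
s=telemetry.state();print(s["eef_pos"],R.from_rotvec(s["eef_rot"]).as_matrix().round(4))
E
```

```text
time_s: 5.28
eef_pos: [0.4807, 0.0613, 0.206]
eef_rot: [-2.094, -2.34, 0.003]
contact_force: [-0.5, -0.5, -0.2]
grip_width: 0.087
grasp_force: 49.2
time_s: 5.62
eef_pos: [0.4806, 0.0393, 0.2067]
eef_rot: [-2.095, -2.339, -0.0]
contact_force: [0.3, -0.4, -0.2]
grip_width: 0.088
grasp_force: 49.2
[0.48062468 0.03930339 0.20666032] [[-0.1099  0.9939 -0.0012]
 [ 0.9939  0.1099  0.0011]
 [ 0.0013 -0.0011 -1.    ]]
```

```bash
python3 -m pendant '0 -0.03 0 0.4 0;0 0 0 0.6 0;0 0 0 0.6 0;0 0 0 0.4 0;0 0 0 0.25 0;0 0 0 0 0;0 0 0 0 0'
python3 - <<'E'
from h import *
from plant import vision,telemetry
st=telemetry.state();print(st["eef_pos"])
f=vision.grab_frame("side");np.savez("side2.npz",**f)
cv2.imwrite("pics/m5.png",cv2.resize(f["color"][170:260,320:410],(600,600),interpolation=cv2.INTER_CUBIC)[:,:,::-1])
E
```

```text
time_s: 6.2
eef_pos: [0.4808, 0.0389, 0.1168]
eef_rot: [-2.092, -2.342, 0.001]
contact_force: [-0.3, 0.4, -0.6]
grip_width: 0.087
grasp_force: 49.1
[0.48075784 0.03891437 0.11681904]
```

View pics/m5.png

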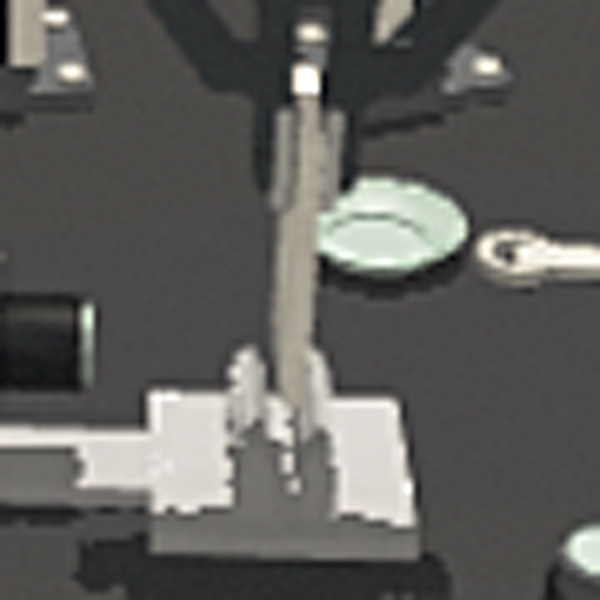

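```bash
python3 -m pendant '0 0 0 0.2 0;0 0 0 0.2 0;0 0 0 0.1 0;0 0 0 0 0'; python3 -m pendant '0 0 0 0.15 0;0 0 0 0.15 0;0 0 0 0 0;0 0 0 0 0'
```

```text
time_s: 6.58
eef_pos: [0.4801, 0.0378, 0.0963]
eef_rot: [-2.094, -2.34, 0.002]
contact_force: [0.1, 0.7, -0.8]
grip_width: 0.082
grasp_force: 49.1
time_s: 6.92
eef_pos: [0.4808, 0.0376, 0.0849]
eef_rot: [-2.094, -2.341, 0.001]
contact_force: [0.5, 0.8, -0.3]
grip_width: 0.087
grasp_force: 49.2
```

```bash
python3 -m pendant '0 0 0 0.15 0;0 0 0 0.1 0;0 0 0 0 0;0 0 0 0 0'; python3 -m pendant '0.15 0 0 0 0;0.25 0 0 0 0;0.35 0 0 0 0;0.45 0 0 0 0;0.5 0 0 0 0;0.5 0 0 0 0'
```

```text
time_s: 7.25
eef_pos: [0.4809, 0.0377, 0.0751]
eef_rot: [-2.095, -2.341, 0.0]
contact_force: [0.2, -0.2, -1.9]
grip_width: 0.089
grasp_force: 49.5
time_s: 7.75
eef_pos: [0.4811, 0.0377, 0.0753]
eef_rot: [2.095, 2.341, 0.0]
contact_force: [0.6, 0.2, 0.0]
grip_width: 0.502
grasp_force: 0.0
```

Frame released. Rise clear, wait out the half second, and check by depth.

```bash
python3 -m pendant '0.5 0 0 -0.5 0;0.5 0 0 -0.8 0;0.5 0 0 -0.9 0;0.5 0 0 -0.5 0;0.5 0 0 0 0;0.5 0 0 0 0;0.5 0 0 0 0;0.5 0 0 0 0'
python3 - <<'E'
from h import *
from plant import vision,telemetry
print(telemetry.state()["eef_pos"])
for n in("side","top"):
    f=vision.grab_frame(n);np.savez(n+"3.npz",**f);P=cloud(f)
    m=(abs(P[...,0]-.481)<.03)&(abs(P[...,1]-.033)<.05)&(P[...,2]>.045)&(P[...,2]<.125)&(f["depth"]>0)
    Q=P[m];T=Q[Q[:,2]>.1]
    print(n,len(Q),Q[:,2].max(),len(T),T.mean(0) if len(T) else 0,cv2.minAreaRect((T[:,:2]*1000).astype(np.float32)) if len(T)>3 else 0, np.percentile(Q[:,1],[1,99]))
E
```

```text
time_s: 8.42
eef_pos: [0.4798, 0.0378, 0.1818]
eef_rot: [-2.093, -2.339, 0.003]
contact_force: [-0.4, -0.1, -1.1]
grip_width: 0.502
grasp_force: 0.0
[0.47977767 0.03776068 0.18175918]
side 173 0.10992823880934376 58 [0.48073949 0.03865048 0.10707725] ((481.10400390625, 34.3673095703125), (8.06226634979248, 55.56425094604492), 6.5052337646484375) [0.00717939 0.06263206]Traceback (most recent call last):
  File "<stdin>", line 8, in <module>
    return umr_maximum(a, axis, None, out, keepdims, initial, where)
ValueError: zero-size array to reduction operation maximum which has no identity
```

```bash
python3 -m pendant '0.5 0 0 0 1;1 0 0 0 1;1 0 0 0 1;1 0 0 0 1;1 0 0 0 1;1 0 0 0 1;1 0 0 0 1;1 0 0 0 1;1 0 0 0 1;1 0 0 0 1'
python3 -m pendant '1 0 0 0 1;1 0 0 0 1;1 0 0 0 1;1 0 0 0 1;1 0 0 0 1;1 0 0 0 1;1 0 0 0 1;1 0 0 0 1;1 0 0 0 1;1 0 0 0 0.62'
python3 -m pendant '1 0.03 0.1 0 0;1 0 0 0 0;1 0 0 0 0'
python3 - <<'E'
from plant import telemetry
from scipy.spatial.transform import Rotation as R
s=telemetry.state();print(s["eef_pos"],R.from_rotvec(s["eef_rot"]).as_matrix().round(4))
E
```

```text
time_s: 9.35
eef_pos: [0.4805, 0.0377, 0.1822]
eef_rot: [-2.843, -1.334, 0.003]
contact_force: [-0.2, 1.0, -0.9]
grip_width: 1.003
grasp_force: 0.0
time_s: 10.18
eef_pos: [0.4805, 0.0377, 0.1822]
eef_rot: [-3.137, -0.171, 0.003]
contact_force: [-0.3, -0.4, -0.8]
grip_width: 0.999
grasp_force: 0.0
time_s: 10.43
eef_pos: [0.4826, 0.0336, 0.1828]
eef_rot: [-3.136, -0.177, 0.002]
contact_force: [0.3, 0.2, -0.4]
grip_width: 0.999
grasp_force: 0.0
[0.4825838  0.03360861 0.18275988] [[ 9.936e-01  1.127e-01 -1.000e-03]
 [ 1.127e-01 -9.936e-01  1.000e-04]
 [-1.000e-03 -2.000e-04 -1.000e+00]]
```

```bash
python3 -m pendant '1 -0.04 0 0.5 0;1 0 0 0.8 0;1 0 0 0.8 0;1 0 0 0.6 0;1 0 0 0.4 0;1 0 0 0.2 0;1 0 0 0 0;1 0 0 0 0'
python3 -m pendant '0.9 0 0 0 0;0.8 0 0 0 0;0.7 0 0 0 0;0.6 0 0 0 0;0.5 0 0 0 0;0.5 0 0 0 0;0.4 0 0 0 0;0.4 0 0 0 0' 40
```

```text
time_s: 11.1
eef_pos: [0.4815, 0.0336, 0.0515]
eef_rot: [-3.137, -0.177, -0.0]
contact_force: [-0.5, -0.6, -0.0]
grip_width: 1.002
grasp_force: 0.0
time_s: 11.77
eef_pos: [0.4819, 0.0336, 0.0524]
eef_rot: [3.136, 0.176, 0.003]
contact_force: [-0.3, -0.8, 6.4]
grip_width: 0.652
grasp_force: 41.5
```

```bash
python3 -m pendant '0.4 0 0 -0.2 0;0.4 0 0 -0.5 0;0.4 0 0 -0.8 0;0.4 0 0 -0.9 0;0.4 0 0 -0.8 0;0.4 0 0 -0.5 0;0.4 0 0 -0.3 -0.5;0.4 0 0 0 -0.7;0.4 0 0 0 -0.65;0.4 0 0 0 0'
python3 - <<'E'
from h import *
from plant import telemetry
from scipy.spatial.transform import Rotation as R
s=telemetry.state();print(s["eef_pos"],R.from_rotvec(s["eef_rot"]).as_matrix().round(4))
for n in("side","top"):
    P=cloud(dict(np.load(n+"0.npz")))
    T=P[(abs(P[...,0]-.632)<.03)&(abs(P[...,1]+.279)<.03)&(P[...,2]>.187)&(P[...,2]<.205)]
    print(n,len(T),T.mean(0),cv2.minAreaRect((T[:,:2]*1000).astype(np.float32)))
    K=P[(P[...,0]>.66)&(P[...,0]<.71)&(abs(P[...,1]+.267)<.02)&(P[...,2]>.16)&(P[...,2]<.19)]
    print(len(K),K.mean(0),K[K[:,0]>.685].mean(0),K[K[:,0]<.675].mean(0),K[:,0].max())
E
```

```text
time_s: 12.6
eef_pos: [0.4807, 0.0337, 0.212]
eef_rot: [3.115, 0.409, 0.001]
contact_force: [-0.2, 1.0, -1.2]
grip_width: 0.649
grasp_force: 43.7
[0.48067359 0.03368462 0.21198484] [[ 9.661e-01  2.581e-01  4.000e-04]
 [ 2.581e-01 -9.661e-01  0.000e+00]
 [ 4.000e-04  1.000e-04 -1.000e+00]]
side 59 [ 0.63162543 -0.27331545  0.19091777] ((633.62451171875, -276.8196105957031), (36.930633544921875, 32.33537673950195), 21.688495635986328)
36 [ 0.67895978 -0.26476415  0.17636476] [ 0.69217247 -0.26188019  0.17826299] [ 0.66678399 -0.26789618  0.17440797] 0.7006501173190341
top 258 [ 0.63164429 -0.27814877  0.19184731] ((632.1538696289062, -279.1549377441406), (39.704097747802734, 31.406423568725586), 14.727822303771973)
57 [ 0.67898496 -0.26571175  0.17895909] [ 0.69171536 -0.26234906  0.18136583] [ 0.66761102 -0.2688527   0.17687602] 0.6986087386462567
```

```bash
python3 -m pendant '0.4 0.4 0 0 0;0.4 0.8 0 0 0;0.4 0.8 0.2 0 0;0.4 0.8 0.5 0 0;0.4 0.7 0.7 0 0;0.4 0.4 0.8 0 0;0.4 0.1 0.8 0 0;0.4 0 0.8 0 0;0.4 0 0.8 0 0;0.4 0 0.8 0 0'
python3 -m pendant '0.4 0 0.8 0 0;0.4 0 0.8 0 0;0.4 0 0.7 0 0;0.4 0 0.5 0 0;0.4 0 0.3 0 0;0.4 0 0 0 0;0.4 0 0 0 0'
python3 - <<'E'
from plant import telemetry
from scipy.spatial.transform import Rotation as R
s=telemetry.state();print(s["eef_pos"],R.from_rotvec(s["eef_rot"]).as_matrix().round(4))
E
```

```text
time_s: 13.43
eef_pos: [0.6912, -0.1352, 0.2106]
eef_rot: [-3.114, -0.406, 0.003]
contact_force: [0.6, 0.4, -1.4]
grip_width: 0.649
grasp_force: 43.7
time_s: 14.02
eef_pos: [0.7227, -0.2533, 0.2106]
eef_rot: [-3.113, -0.406, 0.002]
contact_force: [0.4, 0.7, -0.9]
grip_width: 0.646
grasp_force: 43.7
[ 0.72272787 -0.25326185  0.21062199] [[ 9.666e-01  2.562e-01 -1.400e-03]
 [ 2.562e-01 -9.666e-01  1.800e-03]
 [-9.000e-04 -2.100e-03 -1.000e+00]]
```

```bash
python3 -m pendant '0.4 0.03 0 0.4 0;0.4 0 0 0.6 0;0.4 0 0 0.5 0;0.4 0 0 0.25 0;0.4 0 0 0 0;0.4 0 0 0 0'
python3 - <<'E'
from h import *
from plant import vision,telemetry
st=telemetry.state();p=st["eef_pos"];print(p)
ims=[]
for n in("side","top"):
    f=vision.grab_frame(n);np.savez(n+"4.npz",**f);P=cloud(f)-p
    o=P@np.array([.966,.259,0]);l=P@np.array([.259,-.966,0]);z=P[...,2]
    m=(abs(o)<.012)&(abs(l)<.034)&(z>-.06)&(z<.07)&(f["depth"]>0)
    print(n,m.sum(),"out",np.percentile(o[m],[5,50,95]),"lat",np.percentile(l[m],[2,98]),"z",np.percentile(z[m],[2,98]))
    T=m&(z>.05); print("  top z",z[T].mean() if T.any() else 0, o[T].mean() if T.any() else 0)
    u,v=(270,90) if n=="side" else (410,100)
    ims.append(cv2.resize(f["color"][v:v+100,u:u+100],(400,400),interpolation=cv2.INTER_CUBIC))
cv2.imwrite("pics/m6.png",np.hstack(ims)[:,:,::-1])
E
```

```text
time_s: 14.52
eef_pos: [0.7243, -0.252, 0.1415]
eef_rot: [-3.114, -0.409, 0.001]
contact_force: [-0.0, -1.4, -0.4]
grip_width: 0.652
grasp_force: 43.7
[ 0.72427612 -0.25204684  0.14145516]
side 90 out [-9.99033724e-03 -8.00319210e-05  9.44559896e-03] lat [-0.03358057  0.02959127] z [-0.04316465  0.05516601]
  top z 0.05470800128783909 -0.00015034470413247188
top 6 out [0.00060141 0.00214386 0.0061856 ] lat [-0.03314453 -0.02676467] z [-0.04289647  0.05671443]
  top z 0.05646064189390608 0.0058235422557349325
```

View pics/m6.png

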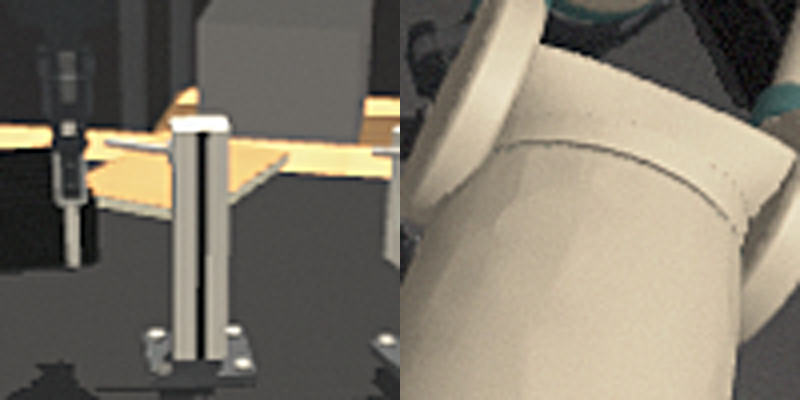

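```bash
python3 -m pendant '0.4 -0.2 0.03 0 0;0.4 -0.2 0 0 0;0.4 -0.2 0 0 0;0.4 -0.1 0 0 0;0.4 0 0 0 0'
python3 -m pendant '0.4 -0.15 0 0.03 0;0.4 -0.15 0 0.03 0;0.4 -0.15 0 0.03 0;0.4 -0.15 0 0.03 0;0.4 -0.1 0 0.02 0;0.4 0 0 0 0;0.4 0 0 0 0'
```

```text
time_s: 15.03
eef_pos: [0.6961, -0.2624, 0.1419]
eef_rot: [3.115, 0.406, -0.001]
contact_force: [-0.1, 0.2, -0.0]
grip_width: 0.65
grasp_force: 43.7
time_s: 15.62
eef_pos: [0.6704, -0.2691, 0.1357]
eef_rot: [-3.115, -0.407, -0.0]
contact_force: [0.9, -0.8, -1.3]
grip_width: 0.643
grasp_force: 43.7
```

```bash
python3 -m pendant '0.4 0 0 0.05 0;0.4 0 0 0.04 0;0.4 0 0 0 0;0.4 0 0 0 0'; python3 -m pendant '0.4 0 0 0.03 0;0.4 0 0 0 0;0.4 0 0 0 0'
```

```text
time_s: 15.95
eef_pos: [0.6706, -0.2688, 0.1317]
eef_rot: [-3.115, -0.408, 0.0]
contact_force: [0.0, -0.7, -0.5]
grip_width: 0.644
grasp_force: 43.7
time_s: 16.2
eef_pos: [0.6706, -0.2689, 0.1309]
eef_rot: [-3.115, -0.408, -0.0]
contact_force: [-1.2, -0.2, -0.6]
grip_width: 0.652
grasp_force: 43.7
```

```bash
python3 -m pendant '0.4 0 0 0.03 0;0.4 0 0 0 0;0.4 0 0 0 0'; python3 -m pendant '0.66 0 0 0 0;0.7 0 0 0 0;0.75 0 0 0 0;0.8 0 0 0 0;0.9 0 0 0 0;1 0 0 0 0;1 0 0 0 0;1 0 0 0 0'
```

```text
time_s: 16.45
eef_pos: [0.6708, -0.269, 0.1304]
eef_rot: [3.115, 0.407, 0.001]
contact_force: [-1.1, 0.4, 3.8]
grip_width: 0.645
grasp_force: 44.2
time_s: 17.12
eef_pos: [0.6706, -0.269, 0.1296]
eef_rot: [-3.115, -0.408, -0.0]
contact_force: [-0.6, -0.1, 0.6]
grip_width: 1.001
grasp_force: 0.0
```

```bash
python3 -m pendant '1 0 0 -0.2 0;1 0 0 -0.4 0;1 0 0 -0.6 0;1 0 0 -0.8 0;1 0 0 -0.8 0;1 0 0 -0.6 0;1 0.3 0 -0.3 0;1 0.6 0 0 0;1 0.6 0 0 0;1 0.3 0 0 0'
python3 -m pendant '1 0 -0.5 0 0;1 0 -0.9 0 0;1 0 -0.9 0 0;1 0 -0.9 0 0;1 0 -0.6 0 0;1 0 0 0 0;1 0 0 0 0;1 0 0 0 0;1 0 0 0 0'
python3 - <<'E'
from h import *
from plant import vision
f=vision.grab_frame("side");g=vision.grab_frame("top")
ims=[]
for n,h,u,v in(("side",f,270,90),("top",g,400,90)):
    P=cloud(h)-[.632,-.278,0];o=P@np.array([.966,.259,0]);l=P@np.array([.259,-.966,0]);z=P[...,2]
    m=(o>.021)&(o<.06)&(abs(l)<.04)&(z>.06)&(z<.2)
    T=m&(z>.183)
    print(n,m.sum(),np.percentile(o[m],[5,50,95]),np.percentile(l[m],[2,98]),np.percentile(z[m],[2,98]),"top",o[T].mean(),z[T].mean())
    ims.append(cv2.resize(h["color"][v:v+100,u:u+100],(400,400),interpolation=cv2.INTER_CUBIC))
cv2.imwrite("pics/m7.png",np.hstack(ims)[:,:,::-1])
E
```

```text
time_s: 17.95
eef_pos: [0.7423, -0.2496, 0.2787]
eef_rot: [3.114, 0.409, 0.005]
contact_force: [-0.4, -0.5, -0.5]
grip_width: 0.999
grasp_force: 0.0
time_s: 18.7
eef_pos: [0.7013, -0.1049, 0.2778]
eef_rot: [3.115, 0.406, 0.0]
contact_force: [-0.5, -0.7, 0.5]
grip_width: 1.003
grasp_force: 0.0
side 226 [0.02128967 0.04121514 0.04962344] [-0.02970797  0.02452485] [0.076422   0.18654619] top 0.0375294450141268 0.1859237893138379
top 61 [0.03332138 0.03582376 0.04053813] [0.00645469 0.02857434] [0.13556464 0.18897611] top 0.03717336554602574 0.18634213098349287
```

View pics/m7.png

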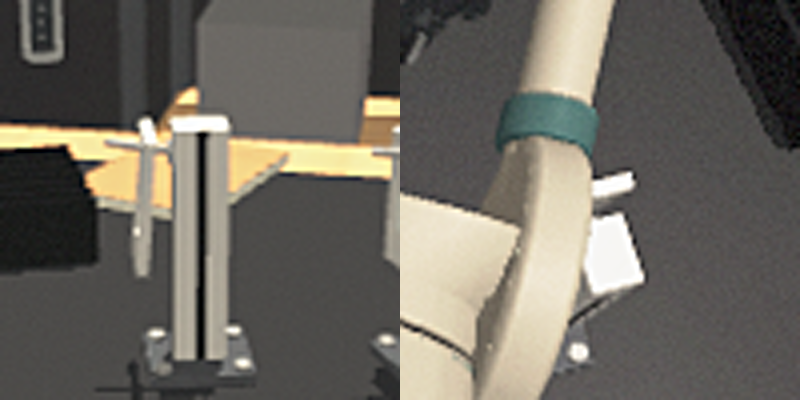

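The side crop shows the frame hanging on the peg (top at about (147,122), foot at about (140,275)), with the peg tip sticking out to the left at (105,142). The eye is about 37 mm out from the post's centre at z ≈ 0.170, and the gripper is well away. I'm handing the job in.

```bash
python3 -m pendant '1 0 0 0 0;1 0 0 0 0;1 0 0 0 0;1 0 0 0 0;1 0 0 0 0;1 0 0 0 0' && python3 -c "
from plant import job; print(job.hand_in())"
```

```text
time_s: 19.3
eef_pos: [0.701, -0.1037, 0.2777]
eef_rot: [-3.115, -0.407, -0.0]
contact_force: [0.7, -0.4, -0.2]
grip_width: 1.002
grasp_force: 0.0
the job is handed in; nothing more can be done
None
```

I stood the frame in the viewing stand and let go, then took it again by its side edges and hung it on the free peg, clear of the gripper; I handed in at 19.3 s, but the hand-in returned no verdict.

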